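Clamp a shaft in the V-block fixture

TASK

Take the round tube shaft from the wooden cradle and lay it gently into both V-blocks of the blue fixture, well short (a finger's width or so) of the brass stop rod. Then slide it along the Vs until it bears firmly, but without ramming, against the stop, and only after that swing the yellow clamp arm over and press it down so that its spring pad is well squeezed (not crushed) and keeps gripping the shaft. Let go, and leave the file, the hammer and the white tub where they are.

Things in the scene. Friction and masses are not known exactly. Their poses are not given: they have to be found in the camera images.
- shaft: bright metal tube with plain ends, 32 mm diameter, 220 mm long, about 0.35 kg (varies by a fifth). Origin at its centre, on its axis; its y axis runs along the tube. Both ends are alike. It starts lying level in the cradle
- cradle: fixed wooden rest, 75 mm wide, 160 mm long along its y axis, with two shallow notched supports 18 mm thick centred 66 mm either side of the middle (114 mm free between them, base board 12 mm thick). Origin: centre of its underside on the bench; the shaft lies along its y axis, shaft axis 50 mm above the bench
- fixture: fixed blue base plate 12 mm thick, 110 mm along its x, from y = -95 to +150 mm along its y; it carries the two V-blocks, the stop and the clamp. Origin on the bench under the middle between the V-blocks. Its y axis runs along the Vs towards the stop; z up
- vees: the pair of steel V-blocks (90 degree Vs, open upwards, along the fixture's y), same origin and axes as the fixture. Each is 74 mm wide (x), 30 mm long (y), centred at y = -75 and +75 mm, so 120 mm is free between them for the fingers. The V mouths are 50 mm wide and their rims 68 mm above the bench. The ground steel is slippery: a seated shaft slides along the Vs with 1 to 3 N and centres itself over x = 0 with its axis 66 mm above the bench
- seat (a point): the point midway between the two V-blocks on the line where the axis of a seated shaft lies (66 mm above the bench); axes as the fixture
- stop: red block at the fixture's +y end (near face at y = 127 mm; origin, axes as the fixture) with a locked, rigid brass stop rod 18 mm thick along the seated shaft's axis. The rod's end face is 95 to 125 mm in +y from point seat, set by hand; no reading tells where: find it by feel. Come up to it at 10 mm/s, bear with 5 to 10 N; over 15 N marks the shaft. A shaft centred 27 mm short of seat is clear of it
- clamp (a joint): hinge angle of the yellow clamp arm in rad: 0 = level over the shaft, grows as the arm opens up and back towards the fixture's -x side (1.57 = upright); range -0.12 to 2.2. Stiff hinge (0.4 N m friction): the arm stays where it is left. With a shaft seated the pad first touches at about 0.045 rad
- clamp_hinge (a point): the arm's hinge axis (along the fixture's y), 57 mm to the -x side of the Vs' centre line, at y = +75 mm, 103 mm above the bench; this point turns with the arm: its x axis points along the arm to its tip, its z axis is the arm's outer (upper when closed) face normal
- clamp_tip (a point): centre of the outer face of the red thumb plate at the arm's free end, 94 mm from the hinge along the arm and 5 mm off its mid-plane; axes as point clamp_hinge. The arm is 10 mm thick, 22 mm wide, ends 108 mm from the hinge; the thumb plate is 28 mm along the arm, 36 mm wide. Close the arm by pushing its outer face towards +x of the fixture, then press it down from above
- pad: black rubber pad, 20 mm in diameter, on a steel spring plunger under the arm, 57 mm from the hinge, so it lands on top of the seated shaft. Spring 5 N per mm, 6 mm travel, no preload. Moving the arm takes about 6 N at 70 mm from the hinge; a downward push of 15 N at 70 mm from the hinge puts about 11 N on the pad, of which some 7 N stay when let go. Origin on the arm's mid-plane
- file: loose flat file with an orange handle, 250 mm long, 20 mm high; a bystander. Origin near its middle on the bench, x along the file
- hammer: loose hammer lying on the bench; a bystander. Origin on the bench, x along the handle
- tub: loose white plastic tub, 110 mm in diameter, 100 mm high; a bystander. Origin under its centre
Things that resemble listed ones, but are neither listed nor needed, are in the scene too. Of the things shaped like the shaft, the metal one is meant.

How it is judged:
By the outcome, as a careful person would: the job done as asked, in the order asked, and still so for the second after the job is handed in, with the robot touching nothing.
It also fails if it takes over 72 s, if anything falls off the work surface, if the arm or the gripper's body presses on something with over 40 N, if the wrist force passes 120 N, or if a joint passes its speed limit or range.

ROBOT

A 6-joint arm with a two-finger parallel gripper is mounted at the origin on the work surface. World frame = base frame: x ahead of the robot, y to its left, z up, the work surface at z = 0. Lengths are in m, angles in rad, forces in N, time in s.
With the tool pointing down it reaches from about 0.375 to 0.975 m from the base axis. Payload 3.8 kg.
Tool frame: the origin (TCP) lies on the centre line of the jaws, within the pads' length; the fingertips stand 14 mm ahead of it and the grasp point (between the pads) lies 5 mm behind it; z points along the fingers, y is the line along which they close (so a half turn about z gives the same grasp; the last joint's range is limited). The gripper opens to 85 mm and grips with 20 to 120 N. Pads are 22 mm wide; open, the fingers measure 114 mm over their backs; the gripper's body (76 mm by 85 mm) begins 54 mm behind the grasp point. The pads swing forward as they close: fully open they stand 13 mm farther back than shut.
Start: joints at [-1.203, 0.264, 1.604, -0, 1.274, -0.037], TCP at [0.266, -0.62, 0.245] pointing down, gripper open.
Joint ranges: [-2.63, 2.63], [-0.94, 2.18], [0.31, 2.57], [-1.31, 4.45], [0, 2.66], [-2.55, 2.55]. Speed limits (rad/s): [2.57, 2.57, 3.14, 3.14, 3.14, 3.14].

INTERFACE

Orientations are given as a rotation vector (axis times angle).
In Python, from workcell import bot, eyes, spot_in gives the robot as it stands.
- The arm moves only by the tool carry_out, never from a script. Its argument "series" is text: rows parted by semicolons, each of 4 numbers parted by spaces: the shift along the world's x, y, z in m, then the turn about the world's z in degrees. In form: tx ty tz roll; .... A call has 1 to 20 rows; each row shifts and turns the commanded pose from where the row before left it; what a row does not reach is not made up. A row lasts 1/8 s, in which the tool goes at most 62.5 mm and 10.7 degrees, less where a joint would pass 70% of its speed; a pose out of reach is approached as far as the arm can. A call is refused whole if a number of a shift passes 0.0625 or a number of a turn 10.7, either way. A call with a gripper value outside its range is refused whole. "jaw" is the gripper command: -1 is shut, 1 is fully open, values between are in proportion, set as the call begins (left out, the last holds). The fingers move at their own pace and stop on an object; "grip_force" is the grip in N (left out, the last holds). Time passes only in rows, so rows that do not move let the fingers close. It gives the time, the measured TCP pose, the force, the opening and the grip force at its end, in the units of the state.
- bot.read_state(): the state, without advancing time (a new reading comes with each control period).
- eyes.read_camera(name): name is "side" or "top" or "wrist"; returns (picture, depth): 480x640x3 uint8, blue, green, red; 480x640 float32, m along the optical axis (not along the pixel's ray), 0 where there is no reading.
- eyes.get_calibration(name): a dict with "K" (3x3 intrinsics, pixels), "distortion" ([k1, k2, p1, p2, k3] as OpenCV has them; the pictures are not rectified), "position" and "rotation" of the camera in the world; the wrist camera has in their place "T_tool_cam" (4x4, takes a point from camera to tool coordinates, whose origin is the TCP and whose axes are the flange's). Camera axes: x right, y down, z forward; pixel columns grow to the right and rows downward; lengths in m; the calibration is good to about 2 mm. A picture is of the moment at which its call begins: read the wrist's pose just before it. get_calibration takes no time and is no camera call.
- bot.finish_job(): hands the job in; it is judged then, once.
Trained networks look in the newest picture that a camera, given by its name, has taken for a name from the list of things; names that differ only in an ending like _2 or _b are one class to them, and where a whole thing is asked for, a point or a joint stands for the part that bears it (a point fixed in the world has none). Each returns a list of dicts, best first, with "score" (0 to 1); they miss things now and then, are a little off and sometimes report something else, mostly with a low value. They report only what shows in the picture. A call takes as long as a camera call. They do not tell look-alikes from the thing itself.
- spot_in(camera, target): "rect" ([centre column, centre row, width, height] in pixels, round what is visible of it).
The state is a dict: "time": time; "q": joint angles; "joint_vel": joint speeds; "joint_torque": joint torques, N m; "tool_pos": TCP position; "tcp_rot": TCP orientation; "wrist_force": force on the tool from outside, world axes, zero at the start; "torque": the same for the moment, N m; "width": opening from 0.0 (shut) to 1.0 (fully open); "grip_force": force on a finger pad.
Only numpy, scipy, OpenCV 4.12 (cv2) and the standard library are available. Lean on these libraries where they do the work, as an engineer would, in place of code of your own. Each camera call takes 0.05 s, during which the arm holds its last target. There are 200 camera calls.

## Working session

There is one attempt and no reset: what is moved stays moved. The work goes in short steps, Python scripts to look and compute and a tool call to move; the robot and the scene stay as the last step left them, time stands still between calls to the robot, and variables do not carry over. Pictures are saved under pics/ and viewed, at most 10 in all, crops included, and the job is handed in when it is done.

Besides the shell and the picture viewer there is one more tool, called after "Call:" in YAML: its name, and indented under it one key for each argument. carry_out: Moves the arm, as the interface text tells. Its arguments: {"type":"object","properties":{"series":{"type":"string"},"jaw":{"type":"number"},"grip_force":{"type":"number"}},"required":["series"]}

```bash
ls; mkdir -p pics; cat > h.py <<'E'
import numpy as np, cv2
from workcell import bot, eyes, spot_in
from scipy.spatial.transform import Rotation as R
def cam(name):
    c=eyes.get_calibration(name); K=np.array(c["K"]); d=np.array(c["distortion"])
    if name=="wrist":
        s=bot.read_state(); T=np.array(c["T_tool_cam"]); Rt=R.from_rotvec(s["tcp_rot"]).as_matrix()
        return K,d,Rt@T[:3,:3],Rt@T[:3,3]+np.array(s["tool_pos"])
    r=np.array(c["rotation"]); 
    r=r if r.shape==(3,3) else R.from_rotvec(r).as_matrix()
    return K,d,r,np.array(c["position"])
def ray(C,uv):
    K,d,Rm,p=C
    n=cv2.undistortPoints(np.array(uv,float).reshape(-1,1,2),K,d).reshape(-1,2)
    return np.c_[n,np.ones(len(n))]@Rm.T,p
def at_z(C,uv,z):
    v,p=ray(C,uv); return p+v*((z-p[2])/v[:,2])[:,None]
def at_d(C,uv,dep):
    v,p=ray(C,uv); return p+v*np.asarray(dep).reshape(-1,1)
def cloud(C,dep):
    h,w=dep.shape; u,v=np.meshgrid(np.arange(w),np.arange(h))
    P=at_d(C,np.c_[u.ravel(),v.ravel()],dep.ravel()); P[dep.ravel()==0]=np.nan
    return P.reshape(h,w,3)
def proj(C,P):
    K,d,Rm,p=C
    rv,_=cv2.Rodrigues(Rm.T); return cv2.projectPoints(np.array(P,float).reshape(-1,1,3),rv,-Rm.T@p,K,d)[0].reshape(-1,2)
E
cat > a.py <<'E'
from h import *
s=bot.read_state(); print({k:np.round(v,3).tolist() for k,v in s.items()})
for n in ["top","side"]:
    C=cam(n); im,dep=eyes.read_camera(n); cv2.imwrite(f"pics/{n}0.png",im); np.savez(f"{n}0.npz",im=im,dep=dep)
    print(n,C[3].round(3),C[2].round(2).tolist())
    for t in ["shaft","cradle","fixture","vees","stop","clamp","clamp_tip","pad","file","hammer","tub"]:
        for r in spot_in(n,t)[:3]:
            if r["score"]>0.2: print(t,round(r["score"],2),np.round(r["rect"]).tolist())
E
python3 a.py
```

```text
pics
{'time': 0.0, 'q': [-1.203, 0.265, 1.605, -0.0, 1.274, -0.037], 'joint_vel': [-0.001, 0.0, -0.002, 0.001, -0.0, -0.0], 'joint_torque': [-0.001, -51.511, -36.732, -0.0, 0.013, -0.0], 'tool_pos': [0.266, -0.62, 0.244], 'tcp_rot': [-3.075, -0.631, 0.001], 'wrist_force': [0.389, -0.109, -0.323], 'torque': [-0.019, -0.017, -0.041], 'grip_force': 0.0, 'width': 1.001}
top [0.441 0.03  1.187] [[0.02, -0.99, 0.11], [-1.0, -0.02, 0.02], [-0.01, -0.11, -0.99]]
shaft 0.75 [408.0, 354.0, 84.0, 82.0]
shaft 0.68 [257.0, 247.0, 31.0, 111.0]
shaft 0.59 [162.0, 285.0, 98.0, 62.0]
cradle 0.91 [262.0, 249.0, 43.0, 76.0]
cradle 0.44 [406.0, 246.0, 124.0, 83.0]
fixture 0.8 [407.0, 246.0, 126.0, 84.0]
fixture 0.68 [422.0, 247.0, 100.0, 61.0]
vees 0.76 [422.0, 247.0, 98.0, 63.0]
stop 0.76 [356.0, 231.0, 22.0, 24.0]
clamp 0.61 [386.0, 262.0, 20.0, 23.0]
clamp_tip 0.61 [385.0, 262.0, 24.0, 25.0]
file 0.82 [333.0, 161.0, 115.0, 30.0]
hammer 0.56 [259.0, 250.0, 44.0, 79.0]
tub 0.66 [207.0, 148.0, 56.0, 58.0]
tub 0.32 [386.0, 261.0, 26.0, 20.0]
side [ 0.367 -0.632  0.624] [[0.95, -0.17, 0.25], [-0.3, -0.58, 0.76], [0.02, -0.8, -0.6]]
shaft 0.76 [240.0, 197.0, 61.0, 42.0]
shaft 0.74 [289.0, 226.0, 95.0, 32.0]
shaft 0.28 [334.0, 312.0, 81.0, 166.0]
cradle 0.69 [288.0, 240.0, 71.0, 37.0]
fixture 0.71 [334.0, 312.0, 81.0, 170.0]
vees 0.72 [343.0, 336.0, 49.0, 102.0]
vees 0.36 [303.0, 251.0, 24.0, 56.0]
stop 0.7 [334.0, 277.0, 21.0, 41.0]
clamp 0.94 [302.0, 253.0, 24.0, 55.0]
clamp 0.46 [352.0, 190.0, 39.0, 52.0]
clamp_tip 0.66 [304.0, 252.0, 20.0, 56.0]
file 0.58 [394.0, 269.0, 70.0, 64.0]
hammer 0.69 [483.0, 395.0, 124.0, 144.0]
hammer 0.6 [335.0, 309.0, 88.0, 172.0]
tub 0.82 [355.0, 189.0, 43.0, 53.0]
```

View pics/top0.png

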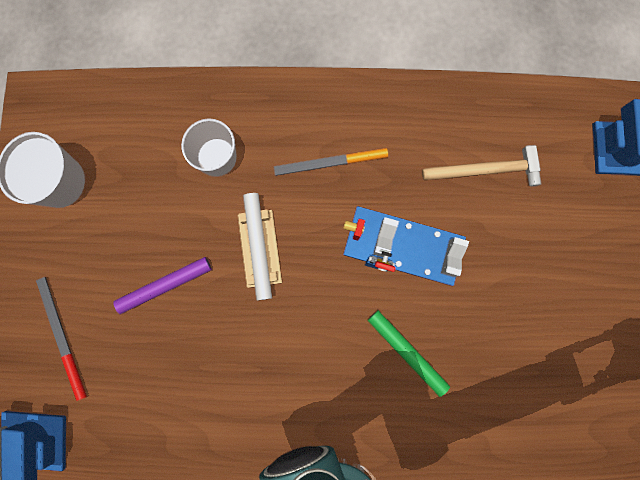

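View pics/side0.png

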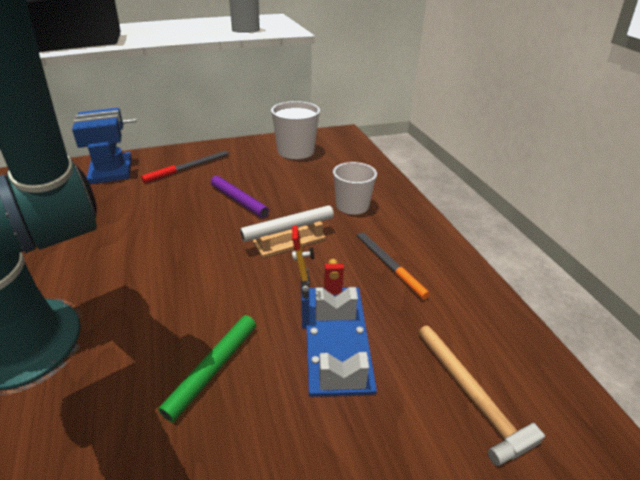

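Top: three shaft-like things: the bright metal tube at (257,247) in the wooden cradle, purple at (162,285), green at (408,354). The metal one in the cradle fits. The fixture is at (407,246), with the stop on its left at (356,230) and the clamp upright at (385,265). The side view agrees: shaft (289,226), clamp (302,253).

```bash
cat > b.py <<'E'
from h import *
z=np.load("top0.npz"); im,dep=z["im"],z["dep"]; C=cam("top"); P=cloud(C,dep)
cv2.imwrite("pics/crop.png",cv2.resize(im[180:310,220:480],None,fx=3,fy=3,interpolation=cv2.INTER_CUBIC))
print("bench z",np.nanmedian(P[300:340,280:340,2]), np.nanmedian(P[190:200,300:330,2]))
hsv=cv2.cvtColor(im,cv2.COLOR_BGR2HSV)
# shaft
w=np.zeros(dep.shape,bool); w[185:305,235:280]=1
m=w&(hsv[...,1]<60)&(hsv[...,2]>120)&(P[...,2]>0.045)
Q=P[m]; print("n",len(Q),"z max",np.percentile(Q[:,2],[50,90,98]))
c,(sx,sy),a=cv2.minAreaRect(Q[:,:2].astype(np.float32)); print("shaft rect",np.round(c,4),sx,sy,a)
t=Q[Q[:,2]>np.percentile(Q[:,2],50)]; vx,vy,x0,y0=cv2.fitLine(t[:,:2].astype(np.float32),cv2.DIST_HUBER,0,.01,.01).ravel(); print("line",vx,vy,x0,y0,np.degrees(np.arctan2(vy,vx)))
pr=(Q[:,:2]-[x0,y0])@[vx,vy]; print("ends",np.percentile(pr,[0.5,99.5]), "mid",np.array([x0,y0])+np.array([vx,vy])*np.mean(np.percentile(pr,[.5,99.5])))
# fixture plate
w=np.zeros(dep.shape,bool); w[190:300,330:485]=1
m=w&(hsv[...,0]>95)&(hsv[...,0]<125)&(hsv[...,1]>120)&(P[...,2]<0.03)
u=np.argwhere(m)[:,::-1]; X=at_z(C,u,0.012)
c,(sx,sy),a=cv2.minAreaRect(X[:,:2].astype(np.float32)); print("plate",np.round(c,4),sx,sy,a, cv2.boxPoints((c,(sx,sy),a)).round(4).tolist())
# heights
for n,lo,hi in [("veeA",(375,215),(400,250)),("veeB",(445,235),(470,277)),("stop",(340,215),(368,242)),("clamp",(365,245),(398,275))]:
    q=P[lo[1]:hi[1],lo[0]:hi[0]].reshape(-1,3); print(n,"zmax",np.nanpercentile(q[:,2],[80,95,99]).round(4))
E
python3 b.py
```

```text
bench z 0.00019875721251305656 0.0006571820503085135
n 1607 z max [0.06411312 0.06787996 0.06957887]
shaft rect [0.5569 0.1664] 0.22076858580112457 0.031706493347883224 9.106677055358887
line 0.9877019 0.15634882 0.5582651 0.16613564 8.995031
ends [-0.11080876  0.10831937] mid [0.55703571 0.16594103]
plate [ 0.5638 -0.1435] 0.2443820834159851 0.11859331279993057 75.1598892211914 [[0.47510001063346863, -0.24639999866485596], [0.5898000001907349, -0.2768000066280365], [0.652400016784668, -0.0406000018119812], [0.5376999974250793, -0.010200000368058681]]
veeA zmax [0.0643 0.0693 0.0719]
veeB zmax [0.0654 0.0693 0.0718]
stop zmax [0.0756 0.0849 0.0873]
clamp zmax [0.1657 0.2093 0.2116]
```

View pics/crop.png

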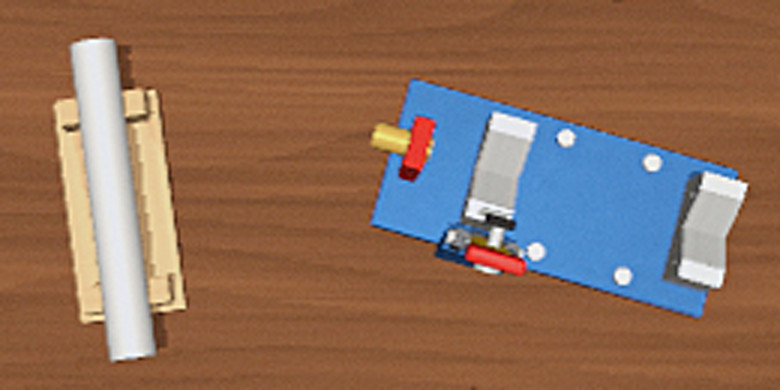

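Crop: the bright metal tube lies in the cradle (crop 72–155 × 40–360), so it is confirmed as the shaft. The clamp stands upright at the fixture's near side, next to the V-block by the stop. I'll move above the shaft.

Call:
carry_out:
  series: "0.014 0.039 0.0075 -0.7;0.014 0.039 0.0075 -0.7;0.014 0.039 0.0075 -0.7;0.014 0.039 0.0075 -0.7;0.014 0.039 0.0075 -0.7;0.014 0.039 0.0075 -0.7;0.014 0.039 0.0075 -0.7;0.014 0.039 0.0075 -0.7;0.014 0.039 -0.005 -0.7;0.014 0.039 -0.005 -0.7;0.014 0.039 -0.005 -0.7;0.014 0.039 -0.005 -0.7;0.014 0.039 -0.005 -0.7;0.014 0.039 -0.005 -0.7;0.014 0.039 -0.005 -0.7;0.014 0.039 -0.005 -0.7;0.014 0.039 -0.005 -0.7;0.014 0.039 -0.005 -0.7;0.014 0.039 -0.005 -0.7;0.014 0.039 -0.005 -0.7"
  jaw: 1
  grip_force: 40

```text
time: 3.7
tool_pos: [0.5462, 0.161, 0.2454]
tcp_rot: [3.131, 0.251, 0.001]
wrist_force: [0.6, 0.5, 0.4]
width: 1.0
grip_force: 0.0
```

```bash
cat > c.py <<'E'
from h import *
C=cam("wrist"); im,dep=eyes.read_camera("wrist"); P=cloud(C,dep); cv2.imwrite("pics/w1.png",im)
hsv=cv2.cvtColor(im,cv2.COLOR_BGR2HSV)
m=(P[...,2]>0.045)&(P[...,2]<0.075)&(hsv[...,1]<60)&(abs(P[...,0]-.55)<.13)&(abs(P[...,1]-.165)<.06)
Q=P[m]; print(len(Q),np.percentile(Q[:,2],[50,98]))
print(cv2.minAreaRect(Q[:,:2].astype(np.float32)))
vx,vy,x0,y0=cv2.fitLine(Q[:,:2].astype(np.float32),cv2.DIST_HUBER,0,.01,.01).ravel(); print(vx,vy,x0,y0,np.degrees(np.arctan2(vy,vx)))
w=(P[...,2]>0.03)&(P[...,2]<0.06)&(hsv[...,1]>60)&(abs(P[...,0]-.55)<.13)&(abs(P[...,1]-.165)<.06)
print("supports x range",np.percentile(P[w][:,0],[1,25,50,75,99]).round(3))
print({k:np.round(v,3).tolist() for k,v in bot.read_state().items() if k in("tool_pos","tcp_rot","q")})
E
python3 c.py
```

```text
8147 [0.06392971 0.06683506]
((0.5565788149833679, 0.16512666642665863), (0.2208300083875656, 0.03170599043369293), 9.153790473937988)
0.98732454 0.15871444 0.5668785 0.16663294 9.132285
supports x range [0.463 0.494 0.564 0.622 0.636]
{'q': [0.247, 0.069, 1.831, 0.004, 1.24, 1.656], 'tool_pos': [0.547, 0.165, 0.245], 'tcp_rot': [-3.128, -0.253, -0.002]}
```

View pics/w1.png

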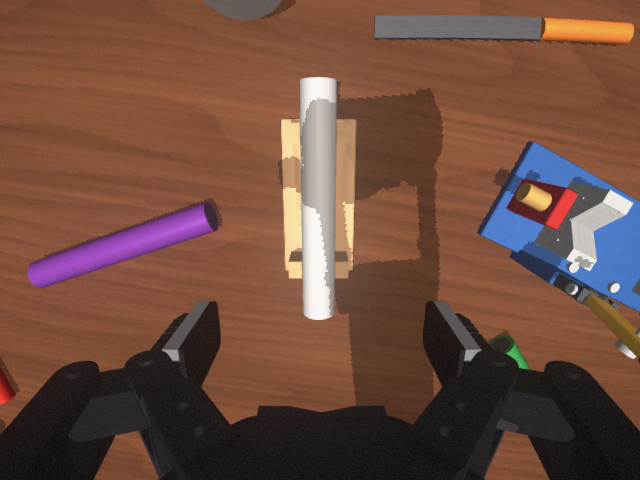

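Wrist view: the metal shaft is at (318,200), lying straight along the gripper. Its measured length (221 mm), diameter (31.7 mm) and top height (67 mm) match the description. I'll descend and grip.

Call:
carry_out:
  series: "-0.001 -0.001 -0.01 0;-0.001 -0.001 -0.02 0;0 0 -0.025 0;0 0 -0.03 0;0 0 -0.03 0;0 0 -0.03 0;0 0 -0.02 0;0 0 -0.015 0;0 0 -0.01 0;0 0 -0.006 0;0 0 -0.004 0;0 0 0 0;0 0 0 0"

```text
time: 5.38
tool_pos: [0.5443, 0.1578, 0.0458]
tcp_rot: [-3.131, -0.252, -0.002]
wrist_force: [-0.5, 0.5, 0.2]
width: 1.001
grip_force: 0.0
```

Call:
carry_out:
  series: "0 0 0 0;0 0 0 0;0 0 0 0;0 0 0 0;0 0 0 0;0 0 0 0;0 0 0 0;0 0 0 0"
  jaw: -1
  grip_force: 40

```text
time: 6.38
tool_pos: [0.5432, 0.1632, 0.0469]
tcp_rot: [-3.123, -0.247, -0.0]
wrist_force: [-7.6, 20.6, 7.9]
width: 0.361
grip_force: 40.1
```

Call:
carry_out:
  series: "0 0.002 0 0;0 0.002 0 0;0 0.001 0 0;0 0 0 0;0 0 0 0"

```text
time: 7.0
tool_pos: [0.5432, 0.1635, 0.0468]
tcp_rot: [-3.13, -0.251, 0.002]
wrist_force: [-7.1, 2.9, 11.4]
width: 0.363
grip_force: 40.3
```

Call:
carry_out:
  series: "-0.001 0 0.003 0;-0.001 0 0.005 0;0 0 0.01 0;0 0 0.018 0;0 0 0.022 0;0 0 0.022 0;0 0 0.022 0;0 0 0.022 0;0 0 0.022 0;0 0 0.022 0;0 0 0.022 0;0 0 0.022 0;0 0 0.02 0;0 0 0.01 0;0 0 0.003 0;0 0 0 0"

```text
time: 9.0
tool_pos: [0.5415, 0.1625, 0.2897]
tcp_rot: [3.131, 0.252, -0.002]
wrist_force: [0.4, -0.5, -3.8]
width: 0.36
grip_force: 39.9
```

Call:
carry_out:
  series: "0 -0.005 0 1;0 -0.015 0 2;0 -0.02 0 3.6;0 -0.022 0 3.7;0 -0.022 0 3.7;0 -0.022 0 3.7;0 -0.022 0 3.7;0 -0.022 0 3.7;0 -0.022 0 3.7;0 -0.022 0 3.7;0 -0.022 0 3.7;0.001 -0.022 0 3.7;0.001 -0.022 0 3.7;0.001 -0.022 0 3.7;0.001 -0.022 0 3.7;0.001 -0.022 0 3.7;0.001 -0.02 0 3.7;0.001 -0.015 0 3.7;0 -0.01 0 3;0 0 0 1"

```text
time: 11.5
tool_pos: [0.5483, -0.2092, 0.2893]
tcp_rot: [-2.487, -1.917, 0.002]
wrist_force: [-0.2, 0.1, -3.6]
width: 0.358
grip_force: 39.9
```

Call:
carry_out:
  series: "0 0 0 0;0 0 0 0;0 0 0 0"

```text
time: 11.88
tool_pos: [0.5489, -0.208, 0.2903]
tcp_rot: [2.487, 1.919, 0.0]
wrist_force: [0.9, -0.3, -3.2]
width: 0.36
grip_force: 39.9
```

```bash
cat > d.py <<'E'
from h import *
yaw=np.radians(-14.84); ex=np.array([np.cos(yaw),np.sin(yaw)]); ey=np.array([-ex[1],ex[0]]); O=np.array([.5609,-.1712])
def fx(P): d=P[...,:2]-O; return np.dstack([d@ex,d@ey,P[...,2]])
def ana(im,P,tag):
    F=fx(P); hsv=cv2.cvtColor(im,cv2.COLOR_BGR2HSV); H,S,V=hsv[...,0],hsv[...,1],hsv[...,2]; x,y,z=F[...,0],F[...,1],F[...,2]
    near=(abs(x)<.12)&(y>-.13)&(y<.2)
    blue=near&(H>95)&(H<125)&(S>120)&(z<.025)&(z>.0)
    def edge(sel,val,q): return np.percentile(val[sel],q).round(4) if sel.sum()>20 else None
    print(tag,"blue n",blue.sum(),"ymax",edge(blue,y,99.5),"ymin",edge(blue,y,.5))
    # +x edge per y bin, fit a line
    pts=[]
    for b in np.arange(-.09,.145,.01):
        s=blue&(y>b)&(y<b+.01)
        if s.sum()>15: pts.append((b+.005,np.percentile(x[s],99)))
    if len(pts)>5:
        pts=np.array(pts); k=np.polyfit(pts[:,0],pts[:,1],1); print("  +x edge: slope deg",np.degrees(np.arctan(k[0])).round(2),"x0",k[1].round(4),"res",np.std(pts[:,1]-np.polyval(k,pts[:,0])).round(4),len(pts))
    for yc in(-.075,.075):
        s=near&(abs(y-yc)<.03)&(S<70)&(z>.06)&(z<.074)&(abs(x)<.045)
        if s.sum()>10: print("  vee",yc,"n",s.sum(),"x",np.percentile(x[s],[1,99]).round(4),"y",np.percentile(y[s],[2,98]).round(4))
    red=near&((H<8)|(H>172))&(S>140)
    a=red&(y>.1); b=red&(z>.1)
    if a.sum()>10: print("  stop red z",edge(a,z,98),"x",np.percentile(x[a],[2,98]).round(4),"y",np.percentile(y[a],[2,98]).round(4))
    if b.sum()>10: print("  thumb n",b.sum(),"mean",F[b].mean(0).round(4),"x",np.percentile(x[b],[2,98]).round(4),"y",np.percentile(y[b],[2,98]).round(4),"z",np.percentile(z[b],[2,98]).round(4))
    br=near&(H>15)&(H<32)&(S>100)
    c=br&(y>.08)&(z<.09)&(z>.04)
    if c.sum()>5: print("  brass y",np.percentile(y[c],[2,50,98]).round(4),"x",np.percentile(x[c],[2,98]).round(4),"z",np.percentile(z[c],[2,98]).round(4))
    d=br&(z>.1)
    if d.sum()>10: print("  arm yellow x,z lo/hi",np.percentile(x[d],[2,50,98]).round(4),np.percentile(z[d],[2,50,98]).round(4))
if __name__=="__main__":
    for n in("top","side"):
        zf=np.load(n+"0.npz"); ana(zf["im"],cloud(cam(n),zf["dep"]),n)
    C=cam("wrist"); im,dep=eyes.read_camera("wrist"); np.savez("w2.npz",im=im,dep=dep); cv2.imwrite("pics/w2.png",im); P=cloud(C,dep); ana(im,P,"wrist")
    F=fx(P); hsv=cv2.cvtColor(im,cv2.COLOR_BGR2HSV); s=(hsv[...,1]<60)&(F[...,2]>.285)&(F[...,2]<.33)&(F[...,1]>-.02)&(F[...,1]<.12)&(abs(F[...,0])<.04)
    if s.sum()>50: Q=F[s]; print("held shaft",s.sum(),"ymax",np.percentile(Q[:,1],99.5),"x mean",Q[:,0].mean(),np.percentile(Q[:,0],[1,99]),"z",np.percentile(Q[:,2],[50,99]),"slope",np.degrees(np.polyfit(Q[:,1],Q[:,0],1)[0]))
    print(bot.read_state()["tool_pos"])
E
python3 d.py
```

```text
top blue n 3933 ymax 0.148 ymin -0.0904
  +x edge: slope deg -0.03 x0 0.0539 res 0.0006 24
  vee -0.075 n 317 x [-0.0373  0.037 ] y [-0.0899 -0.0596]
  vee 0.075 n 273 x [-0.0366  0.0372] y [0.0613 0.0902]
  stop red z 0.088 x [-0.0175  0.0166] y [0.1277 0.1399]
  thumb n 117 mean [-0.0731  0.0753  0.2079] x [-0.0783 -0.0665] y [0.0585 0.0918] z [0.1928 0.213 ]
  brass y [0.1264 0.1514 0.1628] x [-0.0079  0.0085] z [0.0678 0.0832]
  arm yellow x,z lo/hi [-0.0664 -0.0612 -0.0496] [0.106  0.1605 0.1936]
side blue n 3096 ymax 0.1414 ymin -0.0978
  +x edge: slope deg -0.12 x0 0.0532 res 0.0006 24
  vee -0.075 n 512 x [-0.036   0.0365] y [-0.0932 -0.0624]
  vee 0.075 n 337 x [-0.0362  0.0371] y [0.0565 0.0872]
  stop red z 0.0859 x [-0.0171  0.0178] y [0.1225 0.1845]
  thumb n 146 mean [-0.0724  0.064   0.2045] x [-0.0778 -0.0667] y [0.0536 0.0858] z [0.1873 0.2113]
  brass y [0.1214 0.1237 0.1627] x [-0.007   0.0063] z [0.0616 0.0767]
  arm yellow x,z lo/hi [-0.0702 -0.062  -0.0532] [0.1114 0.1444 0.1782]
wrist blue n 436 ymax 0.1456 ymin -0.0929
  +x edge: slope deg 0.15 x0 0.054 res 0.0002 12
  thumb n 1675 mean [-0.07    0.0712  0.207 ] x [-0.0773 -0.0649] y [0.055  0.0894] z [0.1877 0.2111]
  arm yellow x,z lo/hi [-0.0678 -0.0632 -0.0086] [0.1204 0.1773 0.3676]
held shaft 27169 ymax 0.0728929705086007 x mean -0.001930698228250413 [-0.01706715  0.01311864] z [0.30715304 0.30991588] slope -0.3319750968264485
[ 0.54887593 -0.20807713  0.29034725]
```

View pics/w2.png

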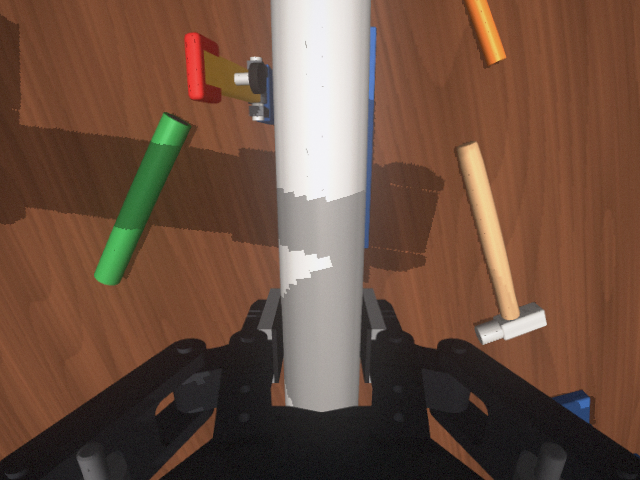

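Wrist view: the shaft is held straight at (320,200). The clamp's red thumb plate is at (202,68), standing upright at about 1.67 rad. The fixture pose fits all three views. I'll lower the shaft to about 25 mm short of centre.

Call:
carry_out:
  series: "0.001 -0.0005 -0.005 -0.2;0.001 0 -0.015 0;0 0 -0.022 0;0 0 -0.022 0;0 0 -0.022 0;0 0 -0.022 0;0 0 -0.022 0;0 0 -0.022 0;0 0 -0.02 0;0 0 -0.012 0;0 0 -0.008 0;0 0 -0.006 0;0 0 -0.004 0;0 0 -0.003 0;0 0 0 0;0 0 0 0"

```text
time: 13.92
tool_pos: [0.5511, -0.2091, 0.0856]
tcp_rot: [2.49, 1.914, 0.0]
wrist_force: [-0.4, -0.4, -3.4]
width: 0.36
grip_force: 40.0
```

Call:
carry_out:
  series: "0 0 -0.003 0;0 0 -0.003 0;0 0 -0.003 0;0 0 -0.002 0;0 0 -0.002 0;0 0 -0.0015 0;0 0 -0.0015 0;0 0 -0.001 0;0 0 -0.001 0;0 0 -0.001 0;0 0 0 0"

```text
time: 15.3
tool_pos: [0.5508, -0.2089, 0.0662]
tcp_rot: [-2.491, -1.914, 0.0]
wrist_force: [0.4, 1.2, -3.4]
width: 0.363
grip_force: 40.0
```

Call:
carry_out:
  series: "0 0 -0.001 0;0 0 -0.001 0;0 0 -0.001 0;0 0 0 0"

```text
time: 15.8
tool_pos: [0.551, -0.209, 0.0633]
tcp_rot: [2.491, 1.914, 0.0]
wrist_force: [1.1, 0.1, -3.0]
width: 0.362
grip_force: 40.1
```

Call:
carry_out:
  series: "0 0 -0.0005 0;0 0 -0.0005 0;0 0 -0.0005 0;0 0 0 0;0 0 0 0"

```text
time: 16.42
tool_pos: [0.5511, -0.209, 0.0629]
tcp_rot: [2.49, 1.914, 0.0]
wrist_force: [-2.1, 0.2, 5.2]
width: 0.354
grip_force: 40.8
```

Call:
carry_out:
  series: "0 0 0 0;0 0 0 0;0 0 0 0;0 0 0.001 0;0 0 0 0"
  jaw: 0.1

```text
time: 17.05
tool_pos: [0.5509, -0.209, 0.0628]
tcp_rot: [2.491, 1.914, 0.0]
wrist_force: [0.2, -0.4, -0.1]
width: 0.551
grip_force: 0.0
```

Call:
carry_out:
  series: "0 0 0 0;0 0 0 0;0 0 0 0;0 0 0 0;0 0 0 0;0 0 0 0"
  jaw: -1
  grip_force: 20

```text
time: 17.8
tool_pos: [0.5511, -0.209, 0.0629]
tcp_rot: [2.49, 1.914, 0.001]
wrist_force: [1.3, -0.1, 0.4]
width: 0.37
grip_force: 20.6
```

Call:
carry_out:
  series: "0.00032 0.00121 0 0;0.00032 0.00121 0 0;0.00032 0.00121 0 0;0.00032 0.00121 0 0;0.00032 0.00121 0 0;0.00032 0.00121 0 0;0.00032 0.00121 0 0;0.00032 0.00121 0 0"

```text
time: 18.8
tool_pos: [0.5537, -0.1993, 0.0629]
tcp_rot: [2.49, 1.914, 0.0]
wrist_force: [2.8, -2.5, 0.1]
width: 0.369
grip_force: 20.7
```

Call:
carry_out:
  series: "0.00032 0.00121 0 0;0.00032 0.00121 0 0;0.00032 0.00121 0 0;0.00032 0.00121 0 0;0.00032 0.00121 0 0;0.00032 0.00121 0 0;0.00032 0.00121 0 0;0.00032 0.00121 0 0"

```text
time: 19.8
tool_pos: [0.5562, -0.1896, 0.063]
tcp_rot: [2.49, 1.914, 0.0]
wrist_force: [2.2, -2.7, 1.6]
width: 0.368
grip_force: 20.7
```

Call:
carry_out:
  series: "0.00032 0.00121 0 0;0.00032 0.00121 0 0;0.00032 0.00121 0 0;0.00032 0.00121 0 0;0.00032 0.00121 0 0"

```text
time: 20.42
tool_pos: [0.5578, -0.1835, 0.0629]
tcp_rot: [2.491, 1.914, 0.0]
wrist_force: [3.1, -3.7, 1.8]
width: 0.366
grip_force: 20.8
```

Call:
carry_out:
  series: "0.00032 0.00121 0 0;0.00032 0.00121 0 0;0.00032 0.00121 0 0"

```text
time: 20.8
tool_pos: [0.5587, -0.1799, 0.0629]
tcp_rot: [2.49, 1.914, 0.0]
wrist_force: [3.8, -3.3, 2.0]
width: 0.372
grip_force: 20.8
```

Call:
carry_out:
  series: "0.0006 0.00115 0 0;0.0006 0.00115 0 0;0.0006 0.00115 0 0"

```text
time: 21.18
tool_pos: [0.5597, -0.1765, 0.0629]
tcp_rot: [-2.49, -1.914, 0.002]
wrist_force: [-1.0, -3.7, 4.5]
width: 0.364
grip_force: 21.0
```

Call:
carry_out:
  series: "0.0003 0.0012 0 0;0.0003 0.0012 0 0"

```text
time: 21.42
tool_pos: [0.5603, -0.1741, 0.0629]
tcp_rot: [-2.49, -1.914, 0.002]
wrist_force: [-0.1, -4.3, 5.3]
width: 0.368
grip_force: 21.1
```

Call:
carry_out:
  series: "0.0003 0.0012 0.0005 0;0.0003 0.0012 0.0005 0"

```text
time: 21.68
tool_pos: [0.5609, -0.1715, 0.0631]
tcp_rot: [-2.49, -1.914, 0.002]
wrist_force: [0.9, -7.1, -1.6]
width: 0.365
grip_force: 20.5
```

Call:
carry_out:
  series: "0.00015 0.0006 0 0;0 0 0 0"

```text
time: 21.92
tool_pos: [0.5609, -0.1716, 0.063]
tcp_rot: [-2.49, -1.915, 0.003]
wrist_force: [1.1, -6.1, -0.6]
width: 0.37
grip_force: 20.6
```

Call:
carry_out:
  series: "0.00015 0.0006 0 0;0.0001 0.0004 0 0;0 0 0 0;0 0 0 0"

```text
time: 22.42
tool_pos: [0.5609, -0.1715, 0.063]
tcp_rot: [2.49, 1.915, -0.004]
wrist_force: [0.2, -9.0, -0.5]
width: 0.368
grip_force: 20.6
```

Call:
carry_out:
  series: "0 0 0 0;0 0 0 0;0 0 0 0;0 0 0 0"
  jaw: 0.4

```text
time: 22.92
tool_pos: [0.5617, -0.1696, 0.0636]
tcp_rot: [-2.49, -1.914, 0.0]
wrist_force: [0.0, 0.4, 0.6]
width: 0.699
grip_force: 0.0
```

Call:
carry_out:
  series: "0 0 0.004 0;0 0 0.008 0;0 0 0.014 0;0 0 0.02 0;0 0 0.025 0;0 0 0.025 0;0 0 0.025 0;0 0 0.025 0;0 0 0.022 0;0 0 0.015 0;0 0 0.006 0;0 0 0 0"

```text
time: 24.42
tool_pos: [0.5619, -0.17, 0.253]
tcp_rot: [2.491, 1.914, 0.0]
wrist_force: [-0.4, -0.0, 0.4]
width: 0.695
grip_force: 0.0
```

```bash
cat > e.py <<'E'
from d import *
import sys
t=sys.argv[1]; C=cam("wrist"); im,dep=eyes.read_camera("wrist"); cv2.imwrite(f"pics/{t}.png",im); P=cloud(C,dep); ana(im,P,"wrist")
F=fx(P); hsv=cv2.cvtColor(im,cv2.COLOR_BGR2HSV); s=(hsv[...,1]<60)&(F[...,2]>.073)&(F[...,2]<.09)&(F[...,1]>-.05)&(F[...,1]<.14)&(abs(F[...,0])<.03)
Q=F[s]; print("shaft",s.sum(),"y",np.percentile(Q[:,1],[.5,99.5]),"x",np.percentile(Q[:,0],[1,99]),"ztop",np.percentile(Q[:,2],[98]))
E
python3 e.py w3
```

```text
wrist blue n 11016 ymax 0.1463 ymin -0.0917
  +x edge: slope deg 0.09 x0 0.0539 res 0.0004 24
  vee -0.075 n 1453 x [-0.0357  0.0373] y [-0.0914 -0.0527]
  vee 0.075 n 1989 x [-0.0359  0.0368] y [0.0529 0.0973]
  stop red z 0.0853 x [-0.0161  0.0176] y [0.1252 0.1385]
  thumb n 2232 mean [-0.0701  0.0733  0.2054] x [-0.0772 -0.0651] y [0.0559 0.0901] z [0.187  0.2107]
  brass y [0.1409 0.1518 0.1622] x [-0.0076  0.0085] z [0.069  0.0759]
  arm yellow x,z lo/hi [-0.068  -0.0639  0.0154] [0.1412 0.1813 0.3225]
shaft 6563 y [-0.0487739   0.12172088] x [-0.01314234  0.01472484] ztop [0.08281285]
```

View pics/w3.png

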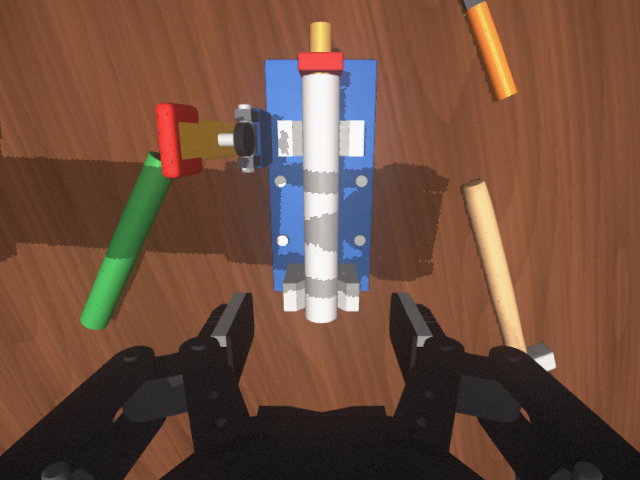

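Wrist view: the shaft is seated in both Vs, with its end at (320,75) against the red stop block (top at z = 83 mm, matching 82). The thumb plate is at (172,140). Next I'll shut the fingers and go behind the clamp arm.

Call:
carry_out:
  series: "-0.01 0.0027 0.004 0;-0.02 0.0053 0.004 0;-0.024 0.0063 0.002 0;-0.024 0.0063 0 0;-0.02 0.0053 0 0;-0.014 0.0036 0 0;-0.004 0.0012 0 0;0.002 0.008 0 0;0.004 0.015 0 0;0.005 0.019 0 0;0.005 0.019 0 0;0.002 0.009 -0.005 0;0.001 0.002 -0.012 0;0 0 -0.018 0;0 0 -0.014 0;0 0 -0.007 0;0 0 -0.003 0;0 0 0 0;0 0 0 0"
  jaw: -1
  grip_force: 40

```text
time: 26.85
tool_pos: [0.4653, -0.0675, 0.2044]
tcp_rot: [2.49, 1.914, 0.001]
wrist_force: [0.6, 0.9, -0.5]
width: 0.002
grip_force: 0.0
```

Call:
carry_out:
  series: "0.0039 -0.001 0 0;0.0039 -0.001 0 0;0.0039 -0.001 0 0;0.0039 -0.001 0 0;0.0039 -0.001 0 0;0.0029 -0.0008 0 0;0.0029 -0.0008 0 0;0.0029 -0.0008 0 0;0.0029 -0.0008 0 0"

```text
time: 27.98
tool_pos: [0.4955, -0.0754, 0.2039]
tcp_rot: [-2.49, -1.914, 0.001]
wrist_force: [-2.9, 1.3, 3.6]
width: -0.001
grip_force: 2.3
```

Call:
carry_out:
  series: "0.0027 -0.0007 0 0;0.0027 -0.0007 0 0;0.0027 -0.0007 0 0;0.0027 -0.0007 0 0;0.0038 -0.001 -0.0003 0;0.0038 -0.001 -0.0003 0;0.0038 -0.001 -0.0003 0;0.0038 -0.001 -0.0003 0;0.0038 -0.001 -0.0003 0;0.0038 -0.001 -0.0003 0"

```text
time: 29.22
tool_pos: [0.5296, -0.0844, 0.2016]
tcp_rot: [-2.49, -1.914, 0.001]
wrist_force: [-3.5, 0.3, 1.2]
width: 0.003
grip_force: 2.0
```

Call:
carry_out:
  series: "0.004 -0.001 -0.0016 0;0.004 -0.001 -0.0016 0;0.004 -0.001 -0.0016 0;0.004 -0.001 -0.0016 0;0.004 -0.001 -0.0016 0;0.004 -0.001 -0.0016 0"

```text
time: 29.98
tool_pos: [0.5539, -0.0905, 0.1922]
tcp_rot: [2.491, 1.914, -0.0]
wrist_force: [-1.2, 0.0, 3.4]
width: -0.003
grip_force: 2.0
```

Call:
carry_out:
  series: "0.0033 -0.0009 -0.0026 0;0.0033 -0.0009 -0.0026 0;0.0033 -0.0009 -0.0026 0;0.0033 -0.0009 -0.0026 0;0.0033 -0.0009 -0.0026 0;0.0033 -0.0009 -0.0026 0"

```text
time: 30.72
tool_pos: [0.5737, -0.0957, 0.1766]
tcp_rot: [-2.491, -1.914, -0.001]
wrist_force: [-1.4, 1.6, 3.8]
width: 0.001
grip_force: 2.1
```

Call:
carry_out:
  series: "0.0024 -0.0006 -0.0036 0;0.0024 -0.0006 -0.0036 0;0.0024 -0.0006 -0.0036 0;0.0024 -0.0006 -0.0036 0;0.0024 -0.0006 -0.0036 0;0.0024 -0.0006 -0.0036 0"

```text
time: 31.48
tool_pos: [0.5889, -0.0996, 0.1554]
tcp_rot: [2.489, 1.914, 0.002]
wrist_force: [-0.3, -0.5, 4.9]
width: 0.004
grip_force: 2.1
```

Call:
carry_out:
  series: "0.0012 -0.0003 -0.0033 0;0.0012 -0.0003 -0.0033 0;0.0012 -0.0003 -0.0033 0;0.0012 -0.0003 -0.0033 0;0.0012 -0.0003 -0.0033 0;0.0005 -0.0001 -0.0022 0;0.0005 -0.0001 -0.0022 0;0.0005 -0.0001 -0.0022 0;0.0005 -0.0001 -0.0022 0;0 0 0 0"

```text
time: 32.72
tool_pos: [0.5954, -0.1012, 0.1294]
tcp_rot: [-2.49, -1.914, 0.001]
wrist_force: [1.6, -0.7, 2.9]
width: 0.001
grip_force: 1.4
```

Call:
carry_out:
  series: "0 0 -0.0015 0;0 0 -0.0015 0;0 0 -0.0015 0;0 0 -0.001 0;0 0 0 0"

```text
time: 33.35
tool_pos: [0.596, -0.1013, 0.1246]
tcp_rot: [2.491, 1.914, 0.001]
wrist_force: [1.3, -0.9, 4.5]
width: -0.001
grip_force: 2.4
```

Call:
carry_out:
  series: "0 0 -0.001 0;0 0 -0.001 0;0 0 -0.001 0;0 0 0 0"

```text
time: 33.85
tool_pos: [0.5962, -0.1014, 0.1227]
tcp_rot: [2.49, 1.914, 0.001]
wrist_force: [-1.4, -0.9, 10.2]
width: 0.002
grip_force: 5.0
```

Call:
carry_out:
  series: "0 0 -0.001 0;0 0 -0.0003 0;0 0 0 0;0 0 0 0"

```text
time: 34.35
tool_pos: [0.5963, -0.1014, 0.1221]
tcp_rot: [2.49, 1.914, 0.001]
wrist_force: [-0.8, -0.3, 13.8]
width: 0.001
grip_force: 6.6
```

Call:
carry_out:
  series: "0 0 0.001 0;0 0 0.002 0;0 0 0.003 0;0 0 0.006 0;0 0 0.012 0;-0.002 -0.007 0.02 0;-0.005 -0.018 0.025 0;-0.005 -0.018 0.025 0;-0.005 -0.018 0.02 0;-0.005 -0.018 0.01 0;-0.004 -0.014 0.003 0;-0.001 -0.004 0 0;0 0 0 0"

```text
time: 35.98
tool_pos: [0.5682, -0.1982, 0.2458]
tcp_rot: [-2.49, -1.913, 0.001]
wrist_force: [0.4, -0.1, -0.9]
width: -0.001
grip_force: 0.0
```

```bash
python3 e.py w4; python3 -c "
from d import *
im,dep=eyes.read_camera('side'); cv2.imwrite('pics/s4.png',cv2.resize(im[180:420,220:460],None,fx=2.5,fy=2.5,interpolation=cv2.INTER_CUBIC))
s=bot.read_state(); print(s['time'],s['wrist_force'])"
```

```text
wrist blue n 9973 ymax 0.1465 ymin -0.0919
  +x edge: slope deg -1.1 x0 0.053 res 0.0059 21
  vee -0.075 n 1570 x [-0.0357  0.0373] y [-0.0913 -0.0514]
  vee 0.075 n 442 x [-0.0359  0.0241] y [0.0466 0.1037]
  stop red z 0.0853 x [-0.0163  0.018 ] y [0.1254 0.1388]
  thumb n 1334 mean [0.04   0.0729 0.1094] x [0.025  0.0511] y [0.0555 0.0903] z [0.1064 0.1103]
  brass y [0.1204 0.1465 0.1514] x [-0.0127  0.0088] z [0.0685 0.0761]
  arm yellow x,z lo/hi [-0.0486 -0.0131  0.0341] [0.1061 0.1083 0.11  ]
shaft 6167 y [-0.04901111  0.12201151] x [-0.01316701  0.01482809] ztop [0.08271071]
36.075 [0.68939846 0.07555449 0.55600487]
```

View pics/w4.png

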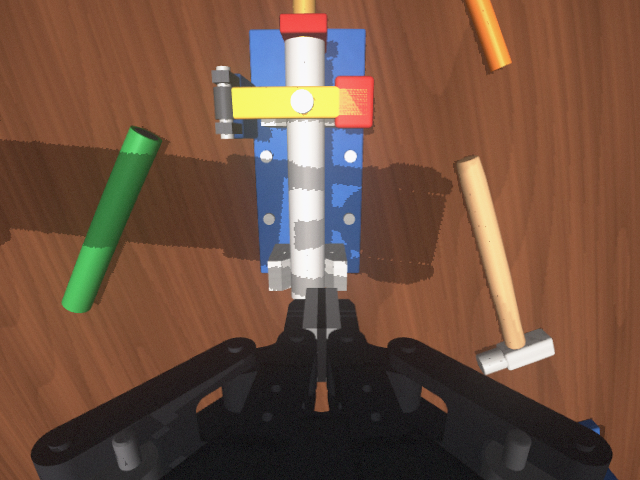

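View pics/s4.png

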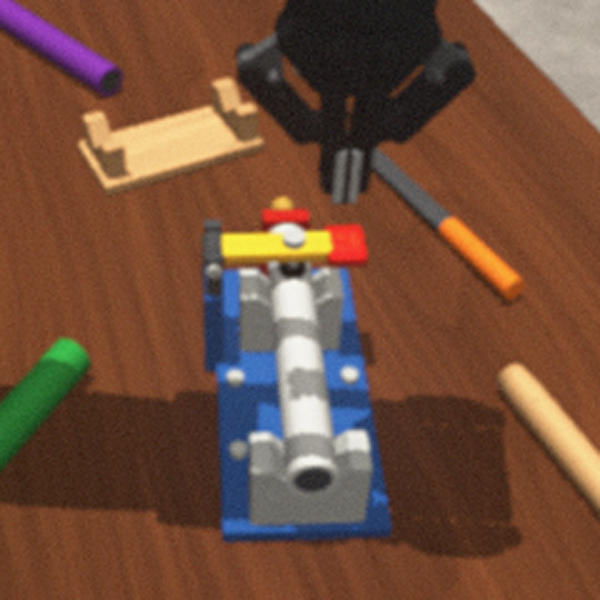

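Both views show the shaft seated in both Vs with its end against the stop block (w4 305,35). The clamp arm lies level across it (w4 302,101), the gripper is clear, and the bystanders are undisturbed. The arm stands at about 0.015 rad, so the pad is still squeezed about 1.7 mm.

```bash
python3 -c "
from workcell import bot
print(bot.finish_job())"
```

```text
the job is handed in; nothing more can be done
None
```

The shaft is seated in both Vs against the stop, bearing at roughly 6.5–8.5 N, with the clamp closed and its pad squeezed by about 1.7 mm; the job was handed in at about 36 s, and no verdict came back.

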